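Put the loaded clay pounder away heavy end down

TASK

Clear up the clay bench: first take the yellow thickness strip off the clay pounder and lay it flat in the white tray with the other strip. Then lift the pounder clear of the table, find out which of its two like-looking ends is the heavy one from how it tips, and leave it lying in the tipping rest with the heavy end at the rest's blue, lower end, so that the rest stays tipped to its blue end. Leave the bowls, the cup, the blue scrapers and the clay tile where they are.

Things in the scene. Friction and masses are not known exactly. Their poses are not given: they have to be found in the camera images.
- pounder: Clay pounder, pale wood bar 180 mm long, 38 wide, 48 high, black band at each end, loose, about 0.56 kg. Origin: centre of underside; x along its length, z up. A hidden load puts its centre of mass about 38 mm from the middle towards one end; which end varies and cannot be seen or told from the axes. Gripped lightly at the middle and lifted a little, its heavy end sags or stays on the table.
- strip: Thickness strip: yellow with brown ends, 200 mm long, 30 mm wide, 12 mm thick, 0.06 kg, loose. At the start it lies level across the top of the pounder, balanced near its own middle, its underside 48 mm above the table. Origin: centre of its underside; x along its length, z up.
- tray: White open tray, fixed, 270 x 150 mm, 45 mm high, walls and floor about 4 mm thick. Origin: centre of its underside on the table; x along its length, y across, z up. A thinner dark strip (190 x 22 x 8 mm) already lies in it along its -y wall, about 50 mm from the middle line.
- rest: Fixed dark steel stand of the tipping rest. Origin: centre of its underside on the table. Base plate 150 x 110 mm; two posts at y = +-43 mm (8 mm thick, 30 mm along x) reach 91 mm up and carry the pivot, which runs along y 85 mm above the origin. Its -x side is the trough's blue end.
- trough_floor (a point): Middle of the floor of the rest's aluminium trough, one end painted blue. Axes turn with the trough: x along it from blue to plain end, y across (level), z out of the floor. Inside 200 mm long, 50 wide; walls all round 5 mm thick, 12 mm above the floor. This point lies 12 mm below the pivot along z. As found the trough slopes 30 degrees, blue end low.
- trough (a joint): Angle of the trough about its pivot, rad: 0 as found, blue end down 30 degrees against its stop; 1.047 with the plain end down 30 degrees against the other stop. It swings freely with only a slight bias to the blue end: with the pounder in it, the pounder's heavy end decides to which side it goes.
- pink_bowl: Pink bowl, 130 mm across, 55 mm high, loose: leave alone. Origin: centre of its underside.
- yellow_bowl: Yellow bowl, 140 mm across, 60 mm high, loose: leave alone. Origin: centre of its underside.
- water_cup: Green cup, 72 mm across, 85 mm high, loose: leave alone. Origin: centre of its underside.
- rib_near: Blue plastic scraper, 104 x 60 x 7 mm, flat on the table on the robot's side: leave alone. Origin: centre of its underside.
- rib_far: Blue plastic scraper, 104 x 60 x 7 mm, flat on the table beyond the pounder: leave alone. Origin: centre of its underside.
- test_tile: Terracotta clay tile, 90 x 60 x 9 mm, flat on the table on the robot's side: leave alone. Origin: centre of its underside.

How it is judged:
On the way, in this order (a step that is already met when the one before it is completed fails the run):
1. the strip lies flat in the tray, let go (x of strip in the frame of tray between -0.06 and 0.06 m and y of strip in the frame of tray between -0.065 and 0.065 m and z of strip in the frame of tray below 0.035 m and angle between strip's own x axis and vertical between 1.39 and 1.75 rad and linear speed of strip below 0.02 m/s and contact force between strip and the fingers below 0.1 N), for 0.2 s.
2. the pounder is held up clear of the table by the gripper, its middle at least 50 mm up, and not over the rest (height (world z) of pounder above 0.05 m and contact force between pounder and the fingers above 0.5 N and horizontal distance between pounder and trough_floor above 0.12 m), for 0.2 s.
At the end, for the whole second after the job is handed in: The strip lies level (10 degrees) in the tray; the pounder lies lengthways in the trough (centre within 25 mm of its middle along it, 7 degrees of its line), the trough still against its blue-end stop (0.08 rad), as only heavy end down keeps it; both at rest and let go (all of step 1 and x of pounder in the frame of trough_floor between -0.025 and 0.025 m and y of pounder in the frame of trough_floor between -0.03 and 0.03 m and z of pounder in the frame of trough_floor between -0.006 and 0.055 m and angle between the x axis of pounder and the x axis of trough_floor, either way round below 0.12 rad and value of joint trough below 0.08 rad and linear speed of pounder below 0.02 m/s and angular speed of pounder below 0.1 rad/s and contact force between pounder and the fingers below 0.1 N); the robot touches nothing.
It fails at once if a bowl moved more than 30 mm (distance of any of pink_bowl, yellow_bowl from where it was at the start of the episode above 0.03 m).
It fails at once if the cup moved more than 30 mm (distance of water_cup from where it was at the start of the episode above 0.03 m).
It fails at once if a blue scraper moved more than 30 mm (distance of any of rib_near, rib_far from where it was at the start of the episode above 0.03 m).
It fails at once if the clay tile moved more than 30 mm (distance of test_tile from where it was at the start of the episode above 0.03 m).
It also fails if it takes over 72 s, if anything falls off the work surface, if the arm or the gripper's body presses on something with over 40 N, if the wrist force passes 120 N, or if a joint passes its speed limit or range.

ROBOT

A 6-joint arm with a two-finger parallel gripper is mounted at the origin on the work surface. World frame = base frame: x ahead of the robot, y to its left, z up, the work surface at z = 0. Lengths are in m, angles in rad, forces in N, time in s.
With the tool pointing down it reaches from about 0.375 to 0.825 m from the base axis. Payload 5.5 kg.
Tool frame: the origin (TCP) lies at the very end of the fingers, on their centre line; the grasp point (between the pads) lies 19 mm behind it; z points along the fingers, y is the direction in which the jaws open and shut (so a half turn about z gives the same grasp; the last joint's range is limited). The gripper opens to 85 mm and grips with 20 to 120 N. Pads are 22 mm wide; open, the fingers measure 114 mm over their backs; the gripper's body (76 mm by 85 mm) begins 54 mm behind the grasp point. The pads swing forward as they close: fully open they stand 13 mm farther back than shut.
Start: joints at [1.243, 0.314, -0.047, 1.21, 0, 1.571], TCP at [0.193, 0.568, 0.231] pointing down, gripper open.
Joint ranges: [-2.67, 2.67], [-0.69, 1.73], [-1.03, 1.25], [-2.08, 2.16], [-1.42, 1.45], [-3.14, 3.14]. Speed limits (rad/s): [2.39, 2.39, 3.01, 3.14, 3.14, 3.14].

INTERFACE

Orientations are given as a unit quaternion [x, y, z, w].
In Python, from bench import manip, eoat, solver, read_state, viewer, ticket gives the robot as it stands. Calls block until the motion is done:
- manip.move_pose(position, orientation): joint-space move of the TCP to a pose.
- manip.move_l(position, velocity=0.15, orientation=None): straight line of the TCP; orientation=None keeps the orientation; velocity is the mean speed in m/s.
- manip.goto_joints(angles): joint-space move.
- eoat.set_gripper(opening, grip_force=None): finger opening in m; grip_force is the grip in N (None keeps the last); returns when the fingers have stopped.
- manip.pause(seconds).
- solver.ik(position, orientation): joint angles nearest the present ones, or None.
- read_state(): the state.
- viewer.capture(name): name is "side" or "top"; returns the picture (400x640x3 uint8, red, green, blue); there is no depth.
- viewer.get_calibration(name): a dict with "mtx" (3x3 intrinsics, pixels), "distortion" ([k1, k2, p1, p2, k3] as OpenCV has them; the pictures are not rectified), "origin" and "attitude" of the camera in the world. Camera axes: x right, y up, looking along -z (the intrinsics and any distortion apply to the point x, -y, -z); pixel columns grow to the right and rows downward; lengths in m; the calibration is good to about 2 mm. A picture is of the moment at which its call begins. get_calibration takes no time and is no camera call.
A pose or a line that the arm cannot do raises manip.IKError and nothing moves.
- ticket.hand_in(): hands the job in, once; it reports no verdict.
The state is a dict: "t": time; "q": joint angles; "dq": joint speeds; "joint_torque": joint torques, N m; "ee_pos": TCP position; "ee_rot": TCP orientation; "ft_force": force on the tool from outside, world axes, zero at the start; "moment": the same for the moment, N m; "grip_width": finger opening in m.
Only numpy, scipy, OpenCV 4.12 (cv2) and the standard library are available. Lean on these libraries where they do the work, as an engineer would, in place of code of your own. Each camera call takes 0.05 s, during which the arm holds its last target.

## Working session

There is one attempt and no reset: what is moved stays moved. The work goes in short steps, each a Python script; the robot and the scene stay as the last script left them, time stands still between calls to the robot, and variables do not carry over. Pictures are saved under pics/ and viewed, and the job is handed in when it is done.

```bash
mkdir -p pics; ls
python3 - <<'E'
from bench import *
import cv2,json
for n in("side","top"):
    im=viewer.capture(n); cv2.imwrite(f"pics/{n}0.png",im[:,:,::-1]); c=viewer.get_calibration(n); print(n,c)
print(read_state())
E
```

```text
pics
side {'mtx': array([[472.94337341,   0.        , 318.15416571],
       [  0.        , 472.94337341, 192.97741036],
       [  0.        ,   0.        ,   1.        ]]), 'distortion': array([-0.0490942,  0.       ,  0.       ,  0.       ,  0.       ]), 'origin': array([ 0.06495847, -0.72772894,  1.01866352]), 'attitude': array([ 0.33126655, -0.11583317, -0.29490759,  0.88874893])}
top {'mtx': array([[418.36124715,   0.        , 318.68432644],
       [  0.        , 418.36124715, 201.06256679],
       [  0.        ,   0.        ,   1.        ]]), 'distortion': array([0.00308337, 0.        , 0.        , 0.        , 0.        ]), 'origin': array([ 0.38536192, -0.06614042,  1.18432816]), 'attitude': array([ 0.06009348, -0.07160385, -0.69532161,  0.71259352])}
{'t': 0.1, 'q': array([ 1.24300675e+00,  3.14141349e-01, -4.79631541e-02,  1.21018885e+00,
        2.09401906e-05,  1.57080054e+00]), 'dq': array([ 0.00099293, -0.00190649,  0.00215086,  0.00076737,  0.00082555,
        0.00038579]), 'joint_torque': array([ 3.42513267e-04, -5.40767026e+01,  3.40540767e+01,  1.12299848e-02,
       -3.02622686e-05,  1.67758986e-05]), 'ee_pos': array([0.19300109, 0.5675767 , 0.23053613]), 'ee_rot': array([ 1.63164071e-01,  9.86598665e-01, -7.36772016e-04, -1.32456747e-04]), 'ft_force': array([ 0.25373931, -0.33547153, -1.15936207]), 'moment': array([-0.01572726, -0.06056073,  0.00725136]), 'grip_width': 0.0853492524269762}
```

View pics/side0.png

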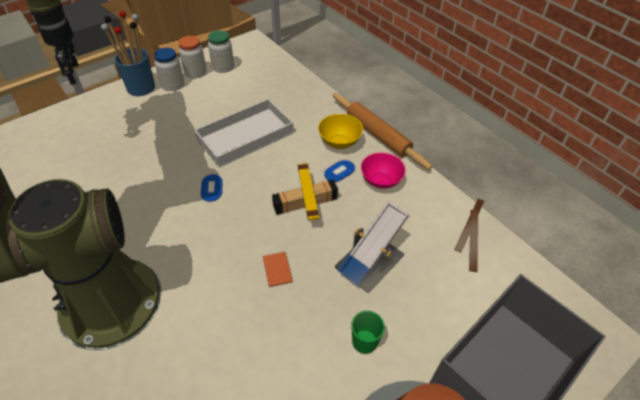

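View pics/top0.png

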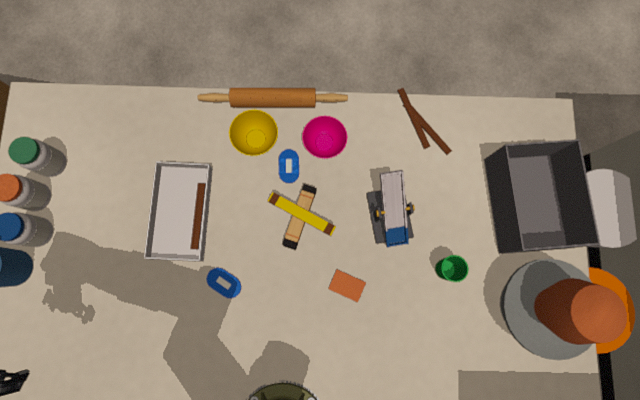

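The top picture (up = +x, left = +y) shows the tray around (180,211) with the dark strip on its right (robot -y) side. The strip and pounder cross at about (300,215), and the trough is around (395,207) with its blue end low at (397,236). I'll enlarge these areas next.

Run:
```python
import cv2
im=cv2.imread("pics/top0.png")
def crop(im,x0,y0,w,h,s,n):
    c=cv2.resize(im[y0:y0+h,x0:x0+w],None,fx=s,fy=s,interpolation=cv2.INTER_CUBIC)
    for i in range(0,w,10): cv2.line(c,(i*s,0),(i*s,5 if i%50 else 12),(255,0,255),1); cv2.putText(c,str(x0+i),(i*s,20),0,.3,(255,0,255),1)
    for j in range(0,h,10): cv2.line(c,(0,j*s),(8,j*s),(255,0,255),1); cv2.putText(c,str(y0+j),(10,j*s+4),0,.3,(255,0,255),1)
    cv2.imwrite(n,c)
crop(im,260,175,90,80,7,"pics/c_pound.png")
crop(im,360,160,65,90,6,"pics/c_rest.png")
crop(im,135,150,90,120,5,"pics/c_tray.png")
s=cv2.imread("pics/side0.png")
crop(s,325,190,95,100,6,"pics/cs_rest.png")
crop(s,260,155,90,75,7,"pics/cs_pound.png")
```

```text
(no output)
```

View pics/c_pound.png

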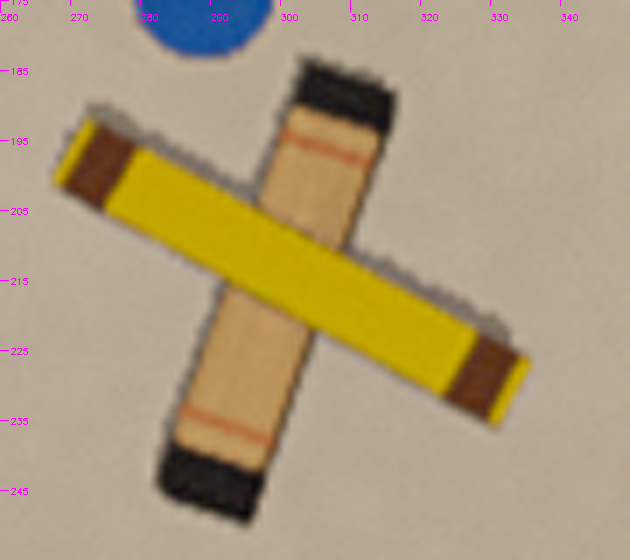

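View pics/c_rest.png

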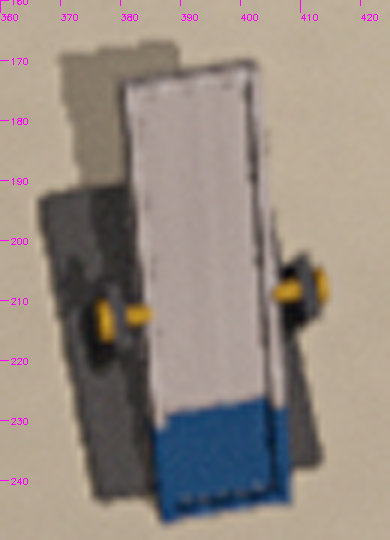

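View pics/c_tray.png

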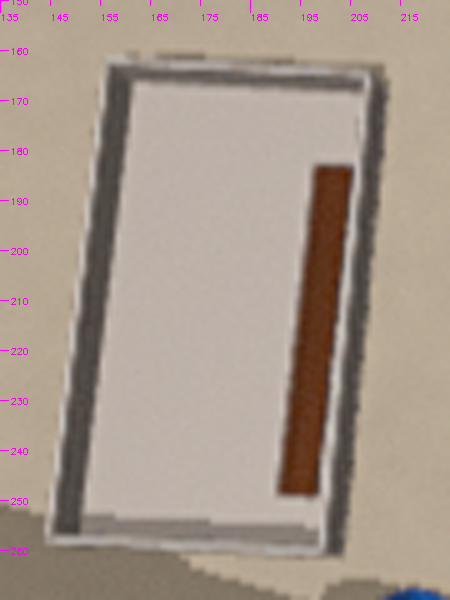

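View pics/cs_rest.png

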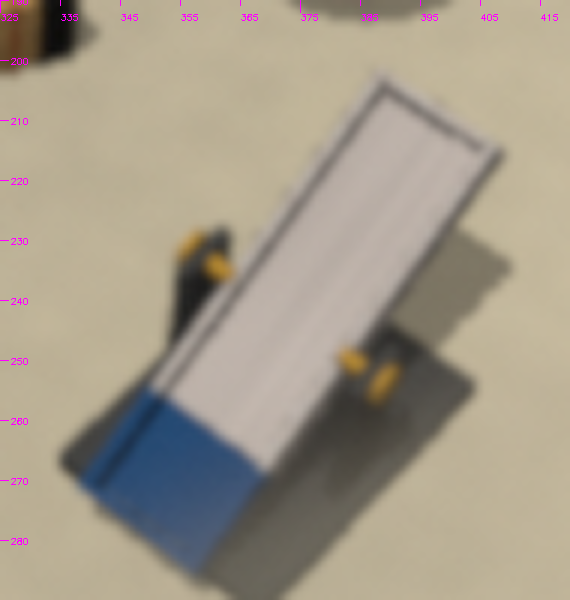

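View pics/cs_pound.png

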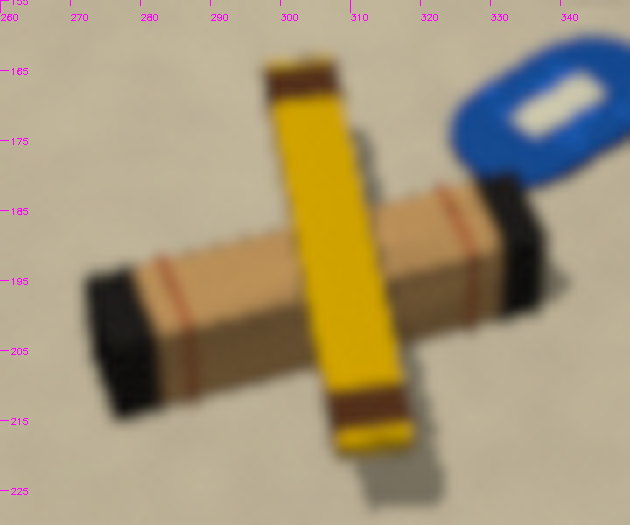

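```bash
cat > h.py <<'E'
import numpy as np, cv2
from scipy.spatial.transform import Rotation as R
from bench import manip,eoat,solver,read_state,viewer,ticket
def cam(n):
    c=viewer.get_calibration(n); M=R.from_quat(c["attitude"]).as_matrix()@np.diag([1,-1,-1]); return c,M,np.array(c["origin"])
def pix(n,uv,z):
    c,M,o=cam(n); p=cv2.undistortPoints(np.array(uv,float).reshape(-1,1,2),c["mtx"],c["distortion"]).reshape(-1,2)
    d=np.c_[p,np.ones(len(p))]@M.T; z=np.broadcast_to(z,(len(p),)); return o+d*((z-o[2])/d[:,2])[:,None]
def proj(n,P):
    c,M,o=cam(n); P=(np.atleast_2d(P)-o)@M
    return cv2.projectPoints(P,np.zeros(3),np.zeros(3),c["mtx"],c["distortion"])[0].reshape(-1,2)
def box(xyz,yaw,L,W,H):
    c,s=np.cos(yaw),np.sin(yaw); return np.array([[xyz[0]+c*a*L/2-s*b*W/2,xyz[1]+s*a*L/2+c*b*W/2,xyz[2]+h] for h in(0,H) for a,b in((1,1),(1,-1),(-1,-1),(-1,1))])
def crop(im,x0,y0,w,h,s,n,segs=[]):
    c=cv2.resize(im[y0:y0+h,x0:x0+w,::-1],None,fx=s,fy=s,interpolation=cv2.INTER_CUBIC)
    for a,b in segs:
        f=lambda p:tuple(int(v) for v in ((np.array(p)-[x0,y0]+.5)*s)); cv2.line(c,f(a),f(b),(0,255,0),1)
    for i in range(0,w,10): cv2.putText(c,str(x0+i),(i*s,12),0,.3,(255,0,255),1)
    for j in range(0,h,10): cv2.putText(c,str(y0+j),(0,j*s+4),0,.3,(255,0,255),1)
    cv2.imwrite(n,c)
def edges(n,P):
    q=proj(n,P); return [(q[i],q[j]) for i,j in((0,1),(1,2),(2,3),(3,0),(4,5),(5,6),(6,7),(7,4),(0,4),(1,5),(2,6),(3,7))]
def down(yaw): # tool z down, jaw(y) direction at angle yaw from world x
    y=np.array([np.cos(yaw),np.sin(yaw),0]);z=np.array([0,0,-1.]);return R.from_matrix(np.c_[np.cross(y,z),y,z])
E
python3 - <<'E'
from h import *
def C(l,x0,y0,s): return [(x0+a/s-.5,y0+b/s-.5) for a,b in l]
def info(n,p):
    m=p.mean(0); print(n,np.round(p,4).tolist(),'mean',m.round(4))
    for i in range(len(p)): d=p[(i+1)%len(p)]-p[i]; print('   side',np.hypot(*d[:2]).round(4),'ang',np.degrees(np.arctan2(d[1],d[0])).round(1))
info('strip top',pix('top',C([(92,119),(530,358),(497,427),(55,186)],260,175,7),.06))
info('strip side',pix('side',C([(264,66),(335,62),(413,424),(338,436)],260,155,7),.06))
info('pounder top',pix('top',C([(303,58),(395,92),(250,522),(157,482)],260,175,7),.048))
info('pounder side',pix('side',C([(87,278),(520,174),(543,238),(112,350)],260,155,7),.048))
info('tray rim',pix('top',C([(108,60),(383,68),(340,553),(45,540)],135,150,5),.045))
info('trough plain rim',pix('top',C([(120,80),(253,62)],360,160,6),.085+.105*.5))
info('trough blue rim',pix('top',C([(162,522),(290,500)],360,160,6),.085-.105*.5))
info('pivots',pix('top',C([(108,318),(315,284)],360,160,6),.085))
info('base',pix('top',C([(38,198),(97,498),(322,463)],360,160,6),.01))
info('pivots side',pix('side',C([(190,247),(384,382)],325,190,6),.085))
info('trough floor',pix('top',C([(130,85),(250,68),(277,482),(170,500)],360,160,6),[.085-.012*.866+.05]*2+[.085-.012*.866-.05]*2))
E
```

```text
strip top [[0.6211, 0.0447, 0.06], [0.5312, -0.1284, 0.06], [0.5042, -0.1161, 0.06], [0.5941, 0.058, 0.06]] mean [ 0.5627 -0.0354  0.06  ]
   side 0.195 ang -117.4
   side 0.0297 ang 155.6
   side 0.1959 ang 62.7
   side 0.0301 ang -26.1
strip side [[0.5933, 0.0571, 0.06], [0.6178, 0.0419, 0.06], [0.5306, -0.1267, 0.06], [0.505, -0.1148, 0.06]] mean [ 0.5617 -0.0356  0.06  ]
   side 0.0289 ang -31.8
   side 0.1899 ang -117.4
   side 0.0282 ang 155.1
   side 0.1933 ang 62.8
pounder top [[0.6507, -0.0368, 0.048], [0.6378, -0.0737, 0.048], [0.4663, -0.0218, 0.048], [0.4809, 0.0146, 0.048]] mean [ 0.5589 -0.0294  0.048 ]
   side 0.0391 ang -109.2
   side 0.1791 ang 163.2
   side 0.0392 ang 68.3
   side 0.1774 ang -16.8
pounder side [[0.4781, 0.0136, 0.048], [0.6473, -0.043, 0.048], [0.6334, -0.0752, 0.048], [0.4658, -0.0225, 0.048]] mean [ 0.5561 -0.0318  0.048 ]
   side 0.1784 ang -18.5
   side 0.0351 ang -113.3
   side 0.1757 ang 162.5
   side 0.0381 ang 71.2
tray rim [[0.7013, 0.3754, 0.045], [0.701, 0.222, 0.045], [0.4311, 0.226, 0.045], [0.4343, 0.3838, 0.045]] mean [0.5669 0.3018 0
[... 431 characters left out ...]
93, 0.085], [0.5839, -0.332, 0.085]] mean [ 0.575  -0.2856  0.085 ]
   side 0.0944 ang -79.1
   side 0.0944 ang 100.9
base [[0.6358, -0.2177, 0.01], [0.4929, -0.2457, 0.01], [0.512, -0.3518, 0.01]] mean [ 0.5469 -0.2717  0.01  ]
   side 0.1456 ang -168.9
   side 0.1078 ang -79.8
   side 0.1825 ang 47.3
pivots side [[0.5634, -0.2363, 0.085], [0.5825, -0.3328, 0.085]] mean [ 0.5729 -0.2846  0.085 ]
   side 0.0983 ang -78.8
   side 0.0983 ang 101.2
trough floor [[0.6628, -0.243, 0.1246], [0.6719, -0.2957, 0.1246], [0.501, -0.3271, 0.0246], [0.4915, -0.2773, 0.0246]] mean [ 0.5818 -0.2858  0.0746]
   side 0.0534 ang -80.2
   side 0.1738 ang -169.6
   side 0.0507 ang 100.9
   side 0.1747 ang 11.3
```

Both cameras agree to about 3 mm and the sizes match the given ones: strip (0.562,-0.035) at 62.6°, pounder (0.557,-0.031) at -17.5°, tray (0.567,0.302) at -1°, and pivot (0.574,-0.285) at about 11°. Next I'll check that the planned poses can be reached.

```bash
cat >> h.py <<'E'
S=np.array([.562,-.0355]); SY=np.radians(62.6)
P=np.array([.5575,-.0305]); PY=np.radians(-17.5)
T=np.array([.567,.302]); TY=np.radians(-1.0)
V=np.array([.574,-.285,.085]); VY=np.radians(11.)
tx=np.array([np.cos(np.pi/6)*np.cos(VY),np.cos(np.pi/6)*np.sin(VY),.5]); ty=np.array([-np.sin(VY),np.cos(VY),0]); tz=np.cross(tx,ty)
F=V-.012*tz
def u(a): return np.array([np.cos(a),np.sin(a)])
E
python3 - <<'E'
from h import *
print('F',F,tx,tz)
def t(n,p,r):
    q=solver.ik(list(p),list(r.as_quat())); print(n,np.round(p,3),None if q is None else np.round(q,2))
for fl in(0,np.pi):
    g=S+.048*u(SY); t('strip',[*g,.042],down(SY+np.pi/2+fl)); t('stripUp',[*g,.18],down(SY+np.pi/2+fl))
    g=T+.048*u(TY)+.012*u(TY+np.pi/2); t('tray',[*g,.01],down(TY+np.pi/2+fl))
    t('pound',[*P,.025],down(PY+np.pi/2+fl))
    for dx in(.038,0,-.038):
        y=ty*(1 if fl==0 else -1); r=R.from_matrix(np.c_[np.cross(y,-tz),y,-tz])
        p=F+dx*tx+.02*tz; t('rest%g'%dx,p,r); t('rest-up',p+.1*tz,r);t('rest-up',p+[0,0,.1],r)
E
```

```text
F [ 0.57988976 -0.28385515  0.0746077 ] [0.85011408 0.16524544 0.5       ] [-0.49081359 -0.0954045   0.8660254 ]
strip [0.584 0.007 0.042] [ 0.01  0.43 -0.35  0.8   0.   -1.08]
stripUp [0.584 0.007 0.18 ] [ 0.01  0.31 -0.17  1.09  0.   -1.08]
tray [0.615 0.313 0.01 ] [ 0.47  0.63 -0.08  0.86  0.    0.49]
pound [ 0.558 -0.03   0.025] [-0.05  0.4  -0.43  0.74  0.    0.25]
rest0.038 [ 0.602 -0.279  0.111] [-0.62  0.25 -0.56  0.38  0.37 -0.74]
rest-up [ 0.553 -0.289  0.198] [-0.69  0.11 -0.51  0.6   0.4  -0.81]
rest-up [ 0.602 -0.279  0.211] [-0.62  0.15 -0.43  0.61  0.37 -0.74]
rest0 [ 0.57  -0.286  0.092] [-0.66  0.24 -0.62  0.34  0.39 -0.78]
rest-up [ 0.521 -0.295  0.179] [-0.74  0.09 -0.57  0.57  0.41 -0.86]
rest-up [ 0.57  -0.286  0.192] [-0.66  0.13 -0.5   0.58  0.39 -0.78]
rest-0.038 [ 0.538 -0.292  0.073] [-0.71  0.24 -0.68  0.31  0.4  -0.83]
rest-up [ 0.489 -0.302  0.16 ] [-0.8   0.08 -0.63  0.55  0.43 -0.92]
rest-up [ 0.538 -0.292  0.173] [-0.71  0.11 -0.56  0.55  0.4  -0.83]
strip [0.584 0.007 0.042] [ 0.01  0.43 -0.35  0.8   0.    2.06]
stripUp [0.584 0.007 0.18 ] [ 0.01  0.31 -0.17  1.09  0.    2.06]
tray [0.615 0.313 0.01 ] [ 0.47  0.63 -0.08  0.86  0.   -2.65]
pound [ 0.558 -0.03   0.025] [-0.05  0.4  -0.43  0.74  0.   -2.89]
rest0.038 [ 0.602 -0.279  0.111] [-0.62  0.25 -0.56  0.38  0.37  2.41]
rest-up [ 0.553 -0.289  0.198] [-0.69  0.11 -0.51  0.6   0.4   2.33]
rest-up [ 0.602 -0.279  0.211] [-0.62  0.15 -0.43  0.61  0.37  2.41]
rest0 [ 0.57  -0.286  0.092] [-0.66  0.24 -0.62  0.34  0.39  2.36]
rest-up [ 0.521 -0.295  0.179] [-0.74  0.09 -0.57  0.57  0.41  2.28]
rest-up [ 0.57  -0.286  0.192] [-0.66  0.13 -0.5   0.58  0.39  2.36]
rest-0.038 [ 0.538 -0.292  0.073] [-0.71  0.24 -0.68  0.31  0.4   2.31]
rest-up [ 0.489 -0.302  0.16 ] [-0.8   0.08 -0.63  0.55  0.43  2.22]
rest-up [ 0.538 -0.292  0.173] [-0.71  0.11 -0.56  0.55  0.4   2.31]
```

All poses can be reached. Grasping the strip off the pounder's side now.

Run:
```python
from h import *
g=S+.048*u(SY); r=list(down(SY+np.pi/2).as_quat())
manip.move_pose([*g,.15],r); print(read_state()['t'])
eoat.set_gripper(.06,30)
manip.move_l([*g,.041],.12)
im=viewer.capture('side'); crop(im,240,120,130,110,6,'pics/s1.png')
eoat.set_gripper(.0,30); s=read_state(); print(s['t'],s['grip_width'],s['ee_pos'],s['ft_force'])
manip.move_l([*g,.15],.12); s=read_state(); print(s['t'],s['grip_width'],s['ft_force'],s['moment'])
im=viewer.capture('side'); crop(im,240,80,130,110,6,'pics/s2.png')
```

```text
2.5417
4.4 0.028930337037317212 [0.58458078 0.00713401 0.04163106] [-0.46878458  0.43635768  3.46081163]
5.4583 0.029190737711957907 [-0.59300855  0.17432087  0.24965073] [ 0.00044082 -0.00342161  0.01278248]
```

View pics/s1.png

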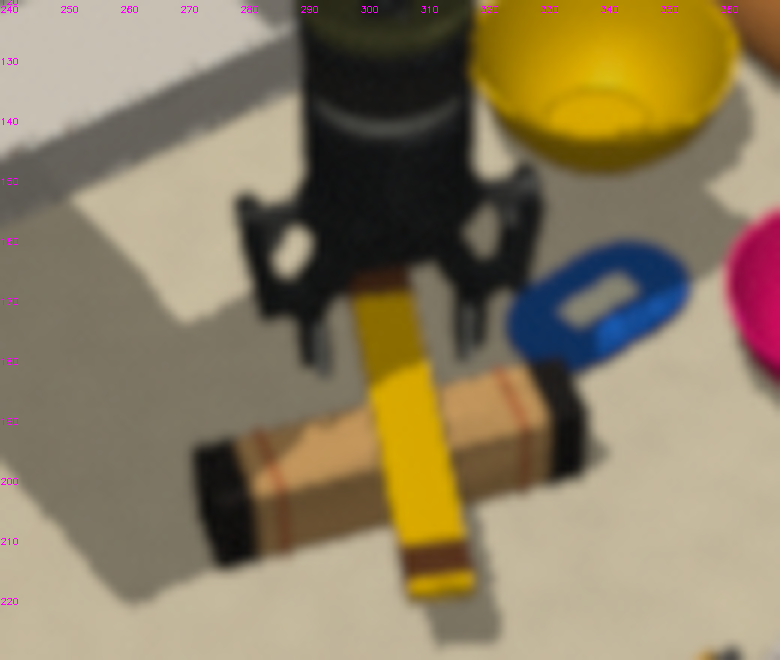

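View pics/s2.png

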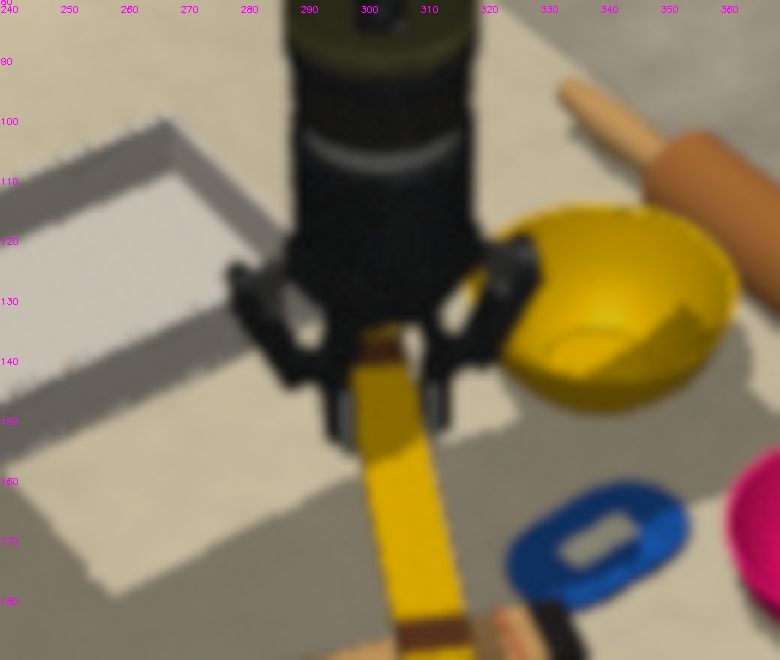

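The strip is held level (its near end is at about (310,185) and the pads are at x≈297/312), and the grip width is 29 mm. Carrying it to the tray.

Run:
```python
from h import *
g=T+.048*u(TY)+.012*u(TY+np.pi/2); r=list(down(TY+np.pi/2).as_quat())
manip.move_pose([*g,.15],r); s=read_state(); print(s['t'],s['ft_force'],s['ee_pos'])
manip.move_l([*g,.03],.1)
f0=read_state()['ft_force'][2]
for z in(.018,.013,.009,.006):
    manip.move_l([*g,z],.05); s=read_state(); print(z,s['ft_force'].round(2))
    if s['ft_force'][2]-f0>2.5: break
eoat.set_gripper(.045); manip.pause(.2)
manip.move_l([*g,.13],.12); s=read_state(); print(s['t'])
# go to above pounder, view
P2=P; r=list(down(PY+np.pi/2).as_quat())
manip.move_pose([*P,.15],r); print(read_state()['t'])
im=viewer.capture('top'); crop(im,135,150,90,120,5,'pics/t3.png')
im=viewer.capture('side'); crop(im,180,90,130,110,6,'pics/s3.png'); crop(im,260,155,90,75,7,'pics/s3b.png')
```

```text
6.9083 [-0.61264529 -0.26920509  0.21957304] [0.61517094 0.31241715 0.14967792]
0.018 [ 0.27 -0.01 -0.49]
0.013 [ 0.27 -0.21 -0.35]
0.009 [ 0.37  0.33 -0.43]
0.006 [-0.5  -0.07 -0.65]
11.0833
12.4
```

View pics/t3.png

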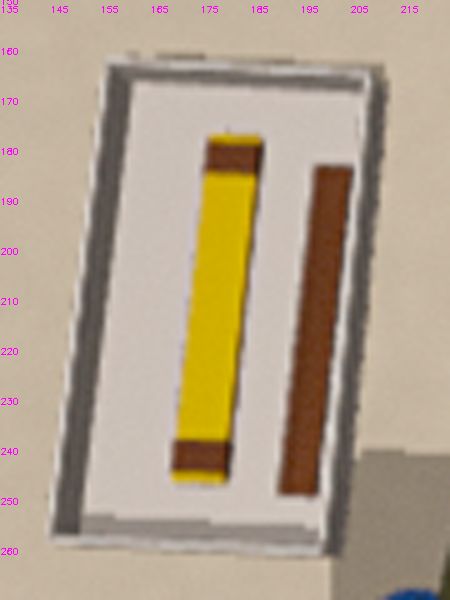

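View pics/s3.png

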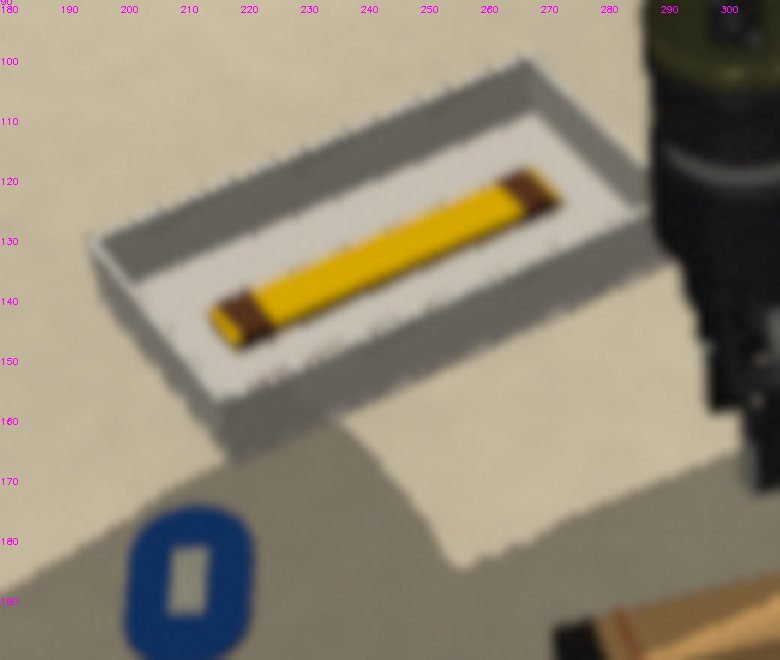

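View pics/s3b.png

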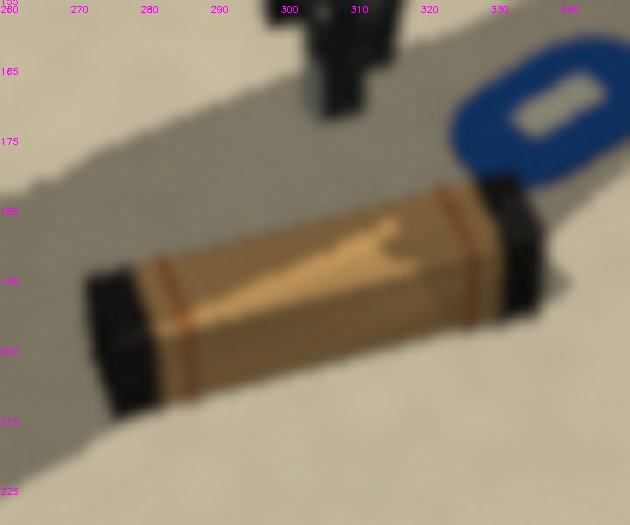

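The strip lies flat in the tray, from (175,178) to (175,245). The pounder hasn't moved. Next is a light grip at its middle and a small lift.

Run:
```python
from h import *
eoat.set_gripper(.075,20)
manip.move_l([*P,.025],.12)
a=read_state()
eoat.set_gripper(0,20); s=read_state(); print(s['t'],s['grip_width'],s['ft_force'])
manip.move_l([*P,.055],.06); s=read_state(); print(s['t'],s['grip_width'],s['ft_force'],s['moment'],a['moment'])
d=s['moment']-a['moment']; f=s['ft_force']-a['ft_force']; c=np.array([d[1],-d[0]])/(-f[2]) if 0 else np.array([-d[1]/f[2],d[0]/f[2]]); print('contact offset',c,'along',c@u(PY))
im=viewer.capture('side'); crop(im,255,130,100,90,7,'pics/s4.png')
```

```text
14.5083 0.03792781093327101 [-0.40908948  1.08335254  4.38593355]
15.1583 0.03772719107972538 [ 0.48442001 -1.13861243 -5.31693742] [-0.06447781 -0.19172573 -0.04057535] [ 0.01176512 -0.07339222  0.01032307]
contact offset [-0.0219632   0.01415101] along -0.025201968771603026
```

View pics/s4.png

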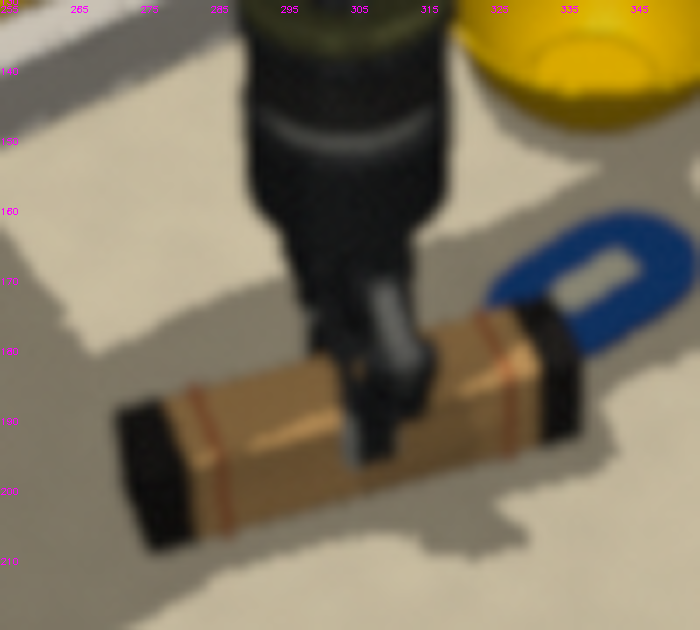

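Run:
```python
from h import *
o=box([*P,0],PY,.18,.038,.048)
for dz in(0,.03): q=proj('side',o+[0,0,dz]); print(q.round(1).tolist())
manip.move_l([*P,.085],.08); manip.pause(.6); 
m=[];f=[]
for i in range(5): s=read_state(); m.append(s['moment']);f.append(s['ft_force']);manip.pause(.02)
m=np.mean(m,0);f=np.mean(f,0);print(s['t'],s['grip_width'],f,m,'along',np.array([-m[1]/f[2],m[0]/f[2]])@u(PY))
im=viewer.capture('side'); crop(im,255,120,100,90,7,'pics/s5.png',edges('side',o+[0,0,.06]))
```

```text
[[332.9, 189.7], [337.7, 199.2], [276.4, 215.5], [272.6, 205.3], [333.5, 178.3], [338.4, 187.9], [275.4, 204.3], [271.5, 194.1]]
[[333.3, 182.7], [338.1, 192.2], [275.7, 208.5], [271.9, 198.4], [333.9, 170.9], [338.9, 180.5], [274.7, 196.9], [270.8, 186.7]]
16.4 0.0373850544741556 [-0.02655967  0.02541277 -5.80017546] [-0.06099931 -0.1842004  -0.01541952] along -0.03345034897167253
```

View pics/s5.png

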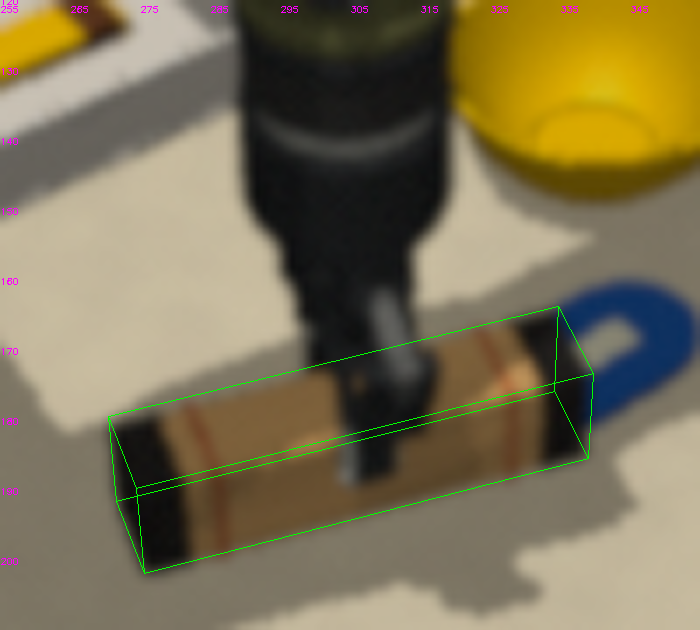

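The wrist reads 5.8 N, with the moment putting the centre of mass 33 mm toward the robot-side (-x) end. That end also rose slightly less in the picture (6 px against 7.5 px), so it is the heavy one. I'll set the pounder down, measure it again, and regrip near its centre of mass as a cross-check.

Run:
```python
from h import *
manip.move_l([*P,.027],.08); manip.move_l([*P,.0252],.03)
eoat.set_gripper(.075,60); manip.move_l([*P,.10],.15); s=read_state();print(s['t'])
im=viewer.capture('top'); crop(im,260,175,90,80,7,'pics/t6.png')
im=viewer.capture('side'); crop(im,260,155,90,75,7,'pics/s6.png',edges('side',box([*P,0],PY,.18,.038,.048)))
```

```text
18.6917
```

View pics/t6.png

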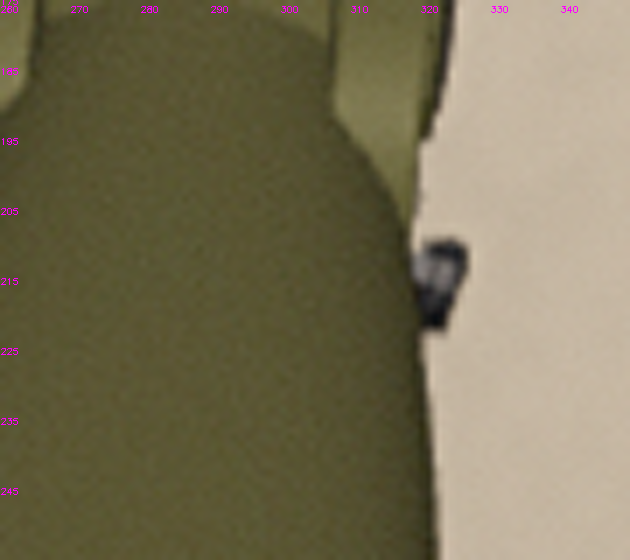

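View pics/s6.png

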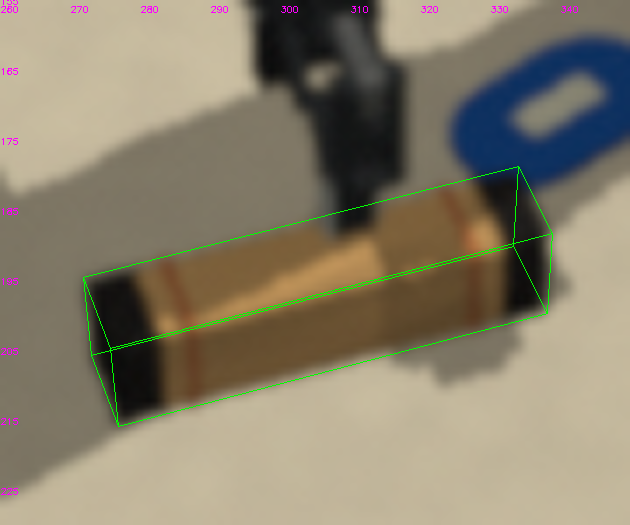

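Against the side overlay, the pounder is within about 1 px of where it was. The arm blocks the top view. Regripping near the suspected centre of mass.

Run:
```python
from h import *
g=P-.036*u(PY); r=list(down(PY+np.pi/2).as_quat())
manip.move_l([*g,.10],.15); manip.move_l([*g,.026],.12)
eoat.set_gripper(0,60); manip.move_l([*g,.11],.1); manip.pause(.4)
m=[];f=[]
for i in range(5): s=read_state(); m.append(s['moment']);f.append(s['ft_force']);manip.pause(.02)
m=np.mean(m,0);f=np.mean(f,0);print(s['t'],s['grip_width'],f,m,'along',np.array([-m[1]/f[2],m[0]/f[2]])@u(PY))
im=viewer.capture('side'); crop(im,240,110,120,90,6,'pics/s7.png',edges('side',box([*P,.084],PY,.18,.038,.048)))
```

```text
21.8333 0.036555445857139685 [ 0.05853332 -0.14710674 -5.21485488] [-0.0074906  -0.02654485  0.02084862] along -0.00528657878040259
```

View pics/s7.png

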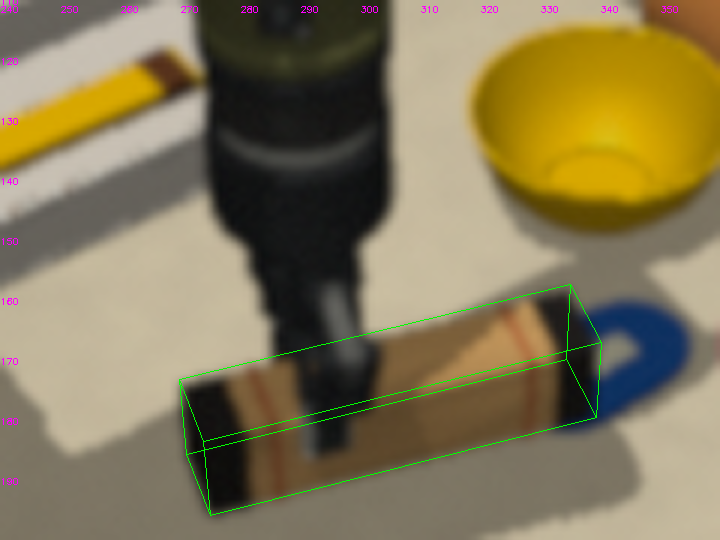

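With the grip 36 mm toward that end, the moment is almost zero (-5 mm offset) and the bar hangs level, so the -x end is confirmed heavy. Now moving it over the rest, tilted 30°.

Run:
```python
from h import *
g=P-.036*u(PY)
rt=R.from_matrix(np.c_[np.cross(ty,-tz),ty,-tz]); 
tgt=F-.039*tx+.029*tz
manip.move_l([*g,.20],.15)
manip.move_pose(list(tgt+[0,0,.12]),list(rt.as_quat())); print(read_state()['t'])
manip.move_l(list(tgt+[0,0,.05]),.1); s=read_state(); print(s['t'],s['ft_force'],s['ee_pos']-tgt)
c=F-.003*tx+.003*tz+[0,0,.05]
B=np.array([c+a*.09*tx+b*.019*ty+h*tz for h in(0,.048) for a,b in((1,1),(1,-1),(-1,-1),(-1,1))])
I=np.array([F+a*.1*tx+b*.025*ty+h*tz for h in(0,.012) for a,b in((1,1),(1,-1),(-1,-1),(-1,1))])
for n,w in(('side',(320,150,110,140)),('top',(350,150,90,110))):
    im=viewer.capture(n); crop(im,*w,5,f'pics/{n}8.png',edges(n,B)+edges(n,I))
```

```text
23.7167
24.5667 [ 0.43678843 -0.40861086 -5.50781242] [ 6.96689700e-04 -9.13446818e-05  5.07222420e-02]
```

View pics/side8.png

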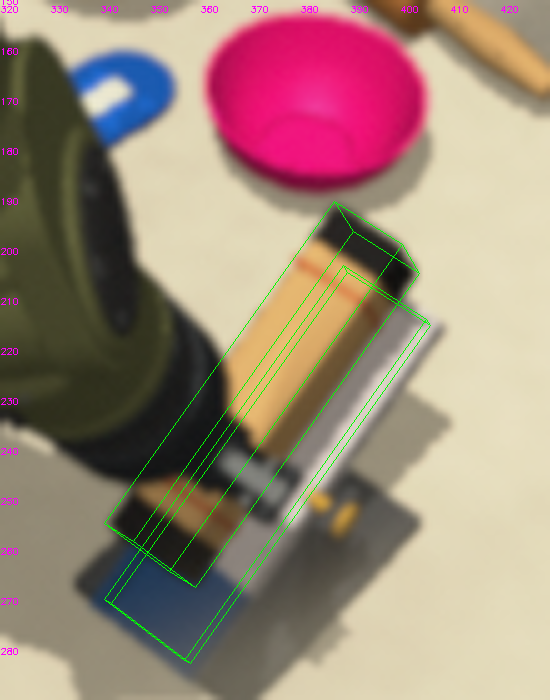

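View pics/top8.png

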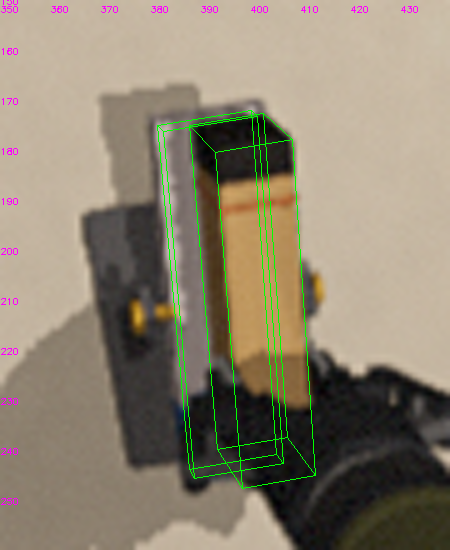

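The overlay of the expected pounder and the trough's inside matches both pictures to 1–2 px (plain-end corners at about (404,214) side and (405,175) top). Lowering with a force check.

Run:
```python
from h import *
tgt=F-.039*tx+.029*tz
f0=read_state()['ft_force']
for d in(.02,.01,.005,.002,-.001,-.003,-.005):
    manip.move_l(list(tgt+[0,0,d]),.05); s=read_state(); f=s['ft_force']-f0; print(d,f.round(2))
    if np.linalg.norm(f)>3: break
print(s['t'])
for n,w in(('side',(320,150,110,140)),('top',(350,150,90,110))):
    im=viewer.capture(n); crop(im,*w,5,f'pics/{n}9.png')
```

```text
0.02 [-0.13  0.52  0.6 ]
0.01 [-0.67 -0.14  0.12]
0.005 [-1.26 -0.46  0.35]
0.002 [-0.59  0.47 -0.24]
-0.001 [-0.7  -0.34  0.88]
-0.003 [-6.68  2.31 10.19]
26.7667
```

View pics/side9.png

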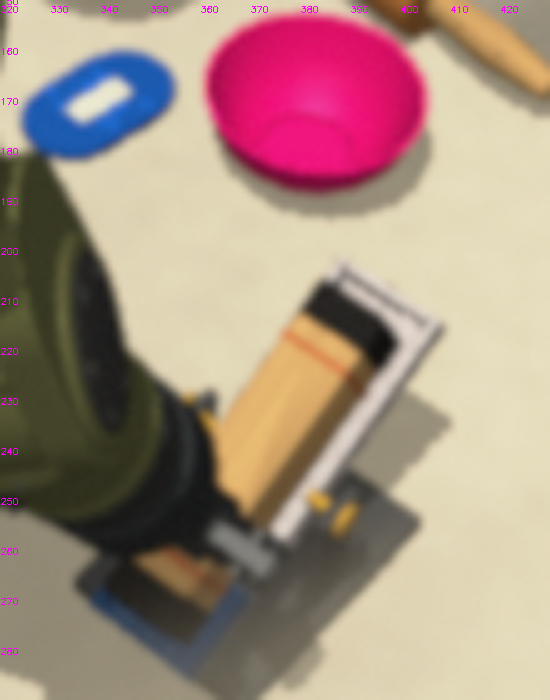

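View pics/top9.png

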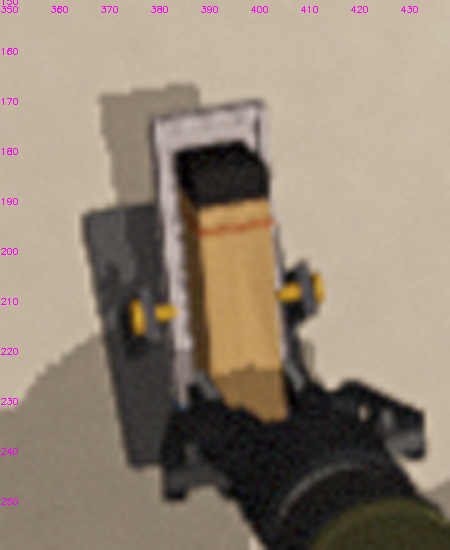

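The pounder sits between the trough walls, and both cameras show the rims clear all round. The 10 N reading marks floor contact. Releasing and backing out along the trough's normal.

Run:
```python
from h import *
e=read_state()['ee_pos']
eoat.set_gripper(.060); manip.pause(.3); s=read_state(); print(s['t'],s['ft_force'])
manip.move_l(list(e+.12*tz),.08); s=read_state(); print(s['t'],s['ft_force'],s['grip_width'])
manip.move_pose([.45,.10,.25],list(down(PY+np.pi/2).as_quat())); s=read_state(); print(s['t'])
I=np.array([F+a*.1*tx+b*.025*ty+h*tz for h in(0,.012) for a,b in((1,1),(1,-1),(-1,-1),(-1,1))])
for n,w in(('side',(320,180,100,115)),('top',(350,150,90,110))):
    im=viewer.capture(n); crop(im,*w,5,f'pics/{n}10.png',edges(n,I)); cv2.imwrite(f'pics/{n}10f.png',im[:,:,::-1])
```

```text
27.5167 [ 0.30844777 -0.09926912  0.19972936]
29.175 [ 0.61425354 -0.20502681 -0.0875554 ] 0.06004617643185924
30.7
```

View pics/side10.png

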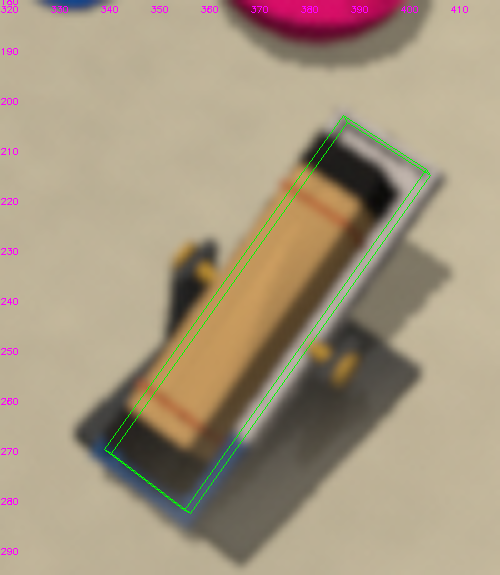

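View pics/top10.png

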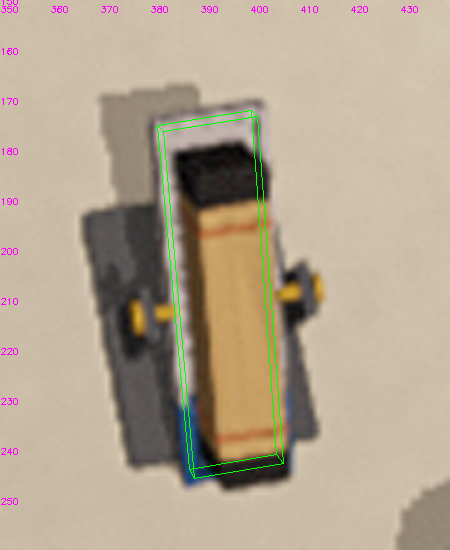

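View pics/top10f.png

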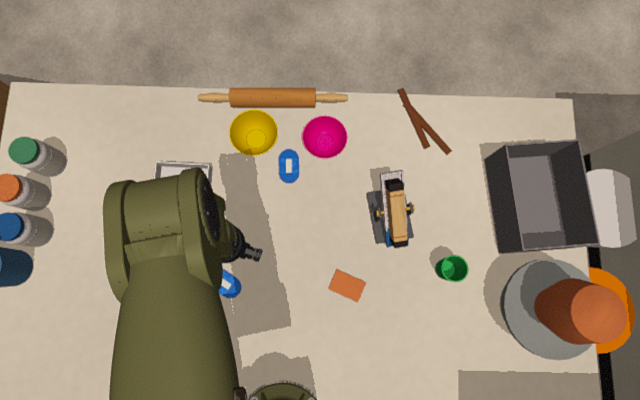

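View pics/side10f.png

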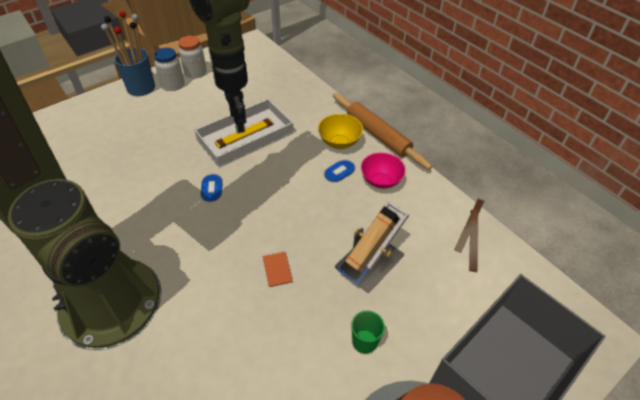

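```bash
python3 - <<'E'
from h import *
c=F-.010*tx
B=np.array([c+a*.09*tx+b*.019*ty+h*tz for h in(0,.048) for a,b in((1,1),(1,-1),(-1,-1),(-1,1))])
s=read_state();print(s['t'])
for n,w in(('side',(320,180,100,115)),('top',(350,150,90,110))):
    im=viewer.capture(n); crop(im,*w,5,f'pics/{n}11.png',edges(n,B))
E
python3 -c "
import cv2,numpy as np
a=cv2.imread('pics/side11.png');b=cv2.imread('pics/top11.png');h=max(a.shape[0],b.shape[0])
p=lambda i:cv2.copyMakeBorder(i,0,h-i.shape[0],0,0,0)
c=np.hstack([p(a),p(b)]);cv2.imwrite('pics/c11.png',c[:,:800] if c.shape[1]<=800 else cv2.resize(c,None,fx=800/c.shape[1],fy=800/c.shape[1]))"
```

```text
30.8
```

View pics/c11.png

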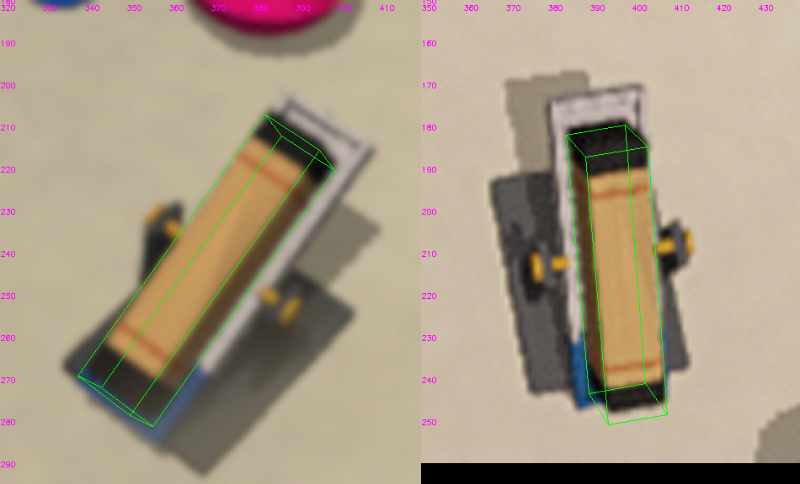

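In both pictures the pounder lies flat and in line with the trough, about 5 mm on the plain-end side of the overlay drawn at x = -10 mm. The trough still matches its starting 30° outline.

```bash
python3 -c "
from h import *
print(read_state()['ft_force']); print(ticket.hand_in())"
```

```text
[ 0.00774048 -0.01421006  0.37045232]
the job is handed in; nothing more can be done
None
```

I put the strip in the tray and the pounder in the tipping rest, heavy end at the blue end. I handed the job in at about 31 s of the 72 s allowed; the hand-in gives no verdict.

- **Strip:** it lies flat and released beside the dark strip, clear of it and of the walls. The last picture still showed it there.
- **Heavy end:** it is the end that faced the robot. Gripped lightly at the middle and lifted, the bar sagged only slightly, about 1 px in the pictures. I relied mainly on the wrist moment, which put the centre of mass about 33 mm towards that end. Regripping 36 mm that way left only a 5 mm offset with the bar hanging level, which confirmed it.
- **Step 2:** the pounder was held about 60 mm up at the middle grip, then about 84 mm after the regrip, both well away from the rest.
- **Pounder in the rest:** it went in tilted 30°, with a brief contact force of about 10 N. By the overlays it lies flat and in line, about 5 mm from the middle of the trough towards the blue end. The trough still matches its starting outline against the blue-end stop.
- **Everything else:** the bowls, cup and tile look unmoved in the last top picture. The scrapers do too, though the arm partly hides the near one there; the side picture shows it in place. The arm is raised and touching nothing (about 0.4 N residual).

The two cameras differed by up to about 3 mm in the measured positions, which is within the margins I used.

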